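# Get the check weight out of the hidden-catch case

## Task

Slide your closed fingertips along the row of cover plates on the case's front top edge until one gives way, and press that one in so that the drawer springs open. Take the steel weight out by its ends, put it down on the bench and take it again by its long sides, then set it upright on the small balance's pan, lengthwise from guard to guard, without dropping it there. Leave the loose bottle and tin standing where they are.

Things in the scene. Friction and masses are not known exactly. Their poses are not given: they have to be found in the camera images.
- case: Grey metal lock case fixed to the bench, 81 mm deep (x, from -36 to +45 mm; drawer front to -41) by 192 mm wide (y), 76 mm high. Origin on the bench; x points to its back, y along its width. Cover plates in its front top edge: see plate_row; the cover behind them (x over 11 mm) is 70 mm high, the lintel before them 62 mm
- plate_row (a point): middle of the upper faces of five look-alike aluminium cover plates, flush side by side along the case's y, 76 mm above the bench; axes as the case's. Each is 44 mm (x) by 36 mm (y), centres at y = -72, -36, 0, 36, 72 mm. Four are rigid; under one, another each time and unmarked, lies a 12 mm deep recess with the catch: it sinks under light pressure
- catch (a joint): how far the giving plate is pressed in, 0 (up) to 0.012 m (bottom). Spring 450 N/m (about 5.4 N at the bottom), it rises again when let go. The drawer is freed at about 8 mm; press it to the bottom to be sure
- drawer (a joint): how far the drawer is out, 0 (locked shut) to 0.060 m. Once freed it is driven out by its own spring, towards the case's -x, in about 0.5 to 1 s and stays out
- drawer_well (a point): centre of the floor of the drawer's compartment, 8 mm above the bench, 75 mm before the case's origin when open; axes as the case's. It is 40 mm in x between drawer front and a partition, both about as high as the weight (40 to 42 mm), and 158 mm in y. The weight stands mid-way, ends free, long sides hidden with 3 mm play
- weight_center (a point): centre of the loose plain steel check weight, a block 34 mm (its x) by 56 mm (its y, lengthwise) by 42 mm high (its z), about 0.3 to 0.5 kg; two thin dark lines across its top. It starts standing in the shut drawer, lengthwise along the case's y
- balance: low white check balance fixed to the bench, 135 mm (x, from -77 to +58 mm) by 118 mm (y), 24 mm high. Origin on the bench; display at its -x end. The bench between it and the case, on the robot's side (x about 0.46 m), is free to put things down
- pan (a point): centre of the balance's steel pan's upper face, 28 mm above the bench, 15 mm from the balance's origin along its x; axes as the balance's. Pan 70 mm (x) by 64 mm (y). At each side (y = +-33 to +-39 mm) stands a steel guard 6 mm thick, 60 mm long in x, to 42 mm above the pan: 66 mm free between them, open at front and back
- bottle_center (a point): centre, half-way up, of a loose white tint bottle, 48 mm across, 95 mm high: a bystander
- tin_center (a point): centre, half-way up, of a loose paint tin, 68 mm across, 82 mm high: a bystander

How it is judged (in metres and radians):
On the way, in this order (a step that is already met when the one before it is completed fails the run):
1. the catch is pressed and the drawer has sprung open (out more than 50 mm) (value of joint drawer above 0.05 m), for 0.1 s.
2. the weight is out of the drawer, put down on the bench and let go (height (world z) of weight_center below 0.0255 m and contact force between the fingers and weight below 0.1 N and horizontal distance between weight_center and drawer_well above 0.04 m), for 0.1 s.
At the end, for the whole second after the job is handed in: The weight stands upright (within 0.1 rad) and at rest on the balance's pan, wholly on it (centre within 18 mm of the pan's centre along x and 8 mm along y), lengthwise from guard to guard (within 0.35 rad) (x of weight_center in the frame of pan between -0.018 and 0.018 m and y of weight_center in the frame of pan between -0.008 and 0.008 m and z of weight_center in the frame of pan between 0.018 and 0.024 m and angle between weight_center's own z axis and vertical below 0.1 rad and angle between the y axis of weight_center and the y axis of pan, either way round below 0.35 rad and linear speed of weight below 0.02 m/s); the robot touches nothing.
It fails at once if the weight is dropped on the balance (falls there faster than 0.5 m/s while not held) (horizontal distance between weight_center and pan below 0.05 m and linear speed of weight above 0.5 m/s and contact force between the fingers and weight below 0.1 N).
It fails at once if the bottle or the tin is knocked over or pushed more than 30 mm (distance of any of bottle_center, tin_center from where it was at the start of the episode above 0.03 m or angle between any of bottle_center, tin_center's own z axis and vertical above 0.5 rad).
It also fails if it takes over 72 s, if anything falls off the work surface, if the arm or the gripper's body presses on something with over 40 N, if the wrist force passes 120 N, or if a joint passes its speed limit or range.

## Robot

A 7-joint arm with a two-finger parallel gripper is mounted at the origin on a cart in front of the work surface, level with it; the furniture and walls round the work are solid. World frame = base frame: x ahead of the robot, y to its left, z up, the work surface at z = 0. Lengths are in mm, angles in rad, forces in N, time in s.
With the tool pointing down it reaches from about 400 to 850 mm from the base axis. Payload 4.4 kg.
Tool frame: the origin (TCP) lies at the centre of the arm's flange, where the gripper is bolted on; the fingertips stand 199 mm ahead of it and the grasp point (between the pads) lies 180 mm ahead of it; z points along the fingers, y is the direction in which the jaws open and shut (so a half turn about z gives the same grasp; the last joint's range is limited). The gripper opens to 94 mm and grips with 3 to 60 N. Pads are 16 mm wide; open, the fingers measure 119 mm over their backs; the gripper's body (75 mm by 177 mm) begins 78 mm behind the grasp point.
Start: joints at [-1.174, 0.628, 0.038, 1.517, -0.027, 0.996, -0.02], TCP at [290.181, 581.645, 404.678] pointing down, gripper open.
Joint ranges: [-3.06, 3.06], [-0.37, 2.12], [-1.25, 1.32], [0.18, 2.47], [-1.1, 4.24], [0.23, 1.98], [-2.94, 2.94]. Speed limits (rad/s): [2.57, 2.57, 3.14, 3.14, 3.14, 3.14, 3.14].

## Interface

Orientations are given as [roll, pitch, yaw] about the fixed x, y, z axes, in that order (R = Rz(yaw) Ry(pitch) Rx(roll)).
In Python, from plant import bot gives the robot as it stands.
- The arm moves only by the shell command python3 -m jog 'ROWS' [FORCE]. ROWS is JSON, a list of rows, each a list of 7 numbers: the closure in counts, from 0 (fully open) to 255 (shut), then the shift along the tool's x, y, z in mm, then the turn, a rotation vector about the tool's x, y, z in degrees. A call has 1 to 12 rows; each row shifts and turns the pose as measured when the row begins, along the tool's axes as they then stand; what a row does not reach is not made up. A row lasts 1/8 s, in which the tool goes at most 62.5 mm and 10.7 degrees, less where a joint would pass 70% of its speed; a pose out of reach is approached as far as the arm can. A call is refused whole if a number of a shift passes 62.5 or a number of a turn 10.7, either way. A call with a gripper value outside its range is refused whole. The fingers move at their own pace and stop on an object; FORCE is the grip in N (left out, the last holds). Time passes only in rows, so rows that do not move let the fingers close. It gives the time, the measured TCP pose, the force and the opening at its end, in the units of the state.
- bot.get_obs(): the state, without advancing time (a new reading comes with each control period).
- bot.camera(name): name is "side" or "top" or "wrist"; returns (picture, depth): 480x640x3 uint8, red, green, blue; 480x640 float32, mm along the optical axis (not along the pixel's ray), 0 where there is no reading.
- bot.calibration(name): a dict with "mtx" (3x3 intrinsics, pixels), "xyz" and "rotation" of the camera in the world. Camera axes: x right, y down, z forward; pixel columns grow to the right and rows downward; lengths in mm; the calibration is good to about 2 mm. A picture is of the moment at which its call begins: read the wrist's pose just before it. calibration takes no time and is no camera call; for the wrist camera it gives the pose at the moment of the call.
- bot.hand_in(): hands the job in, once; it reports no verdict.
The state is a dict: "time": time; "qpos": joint angles; "joint_vel": joint speeds; "joint_torque": joint torques, N m; "ee_pos": TCP position; "eef_rot": TCP orientation; "contact_force": force on the tool from outside, world axes, zero at the start; "ft_torque": the same for the moment, N m; "finger_gap": finger opening in mm.
Only numpy, scipy, OpenCV 4.12 (cv2) and the standard library are available. Lean on these libraries where they do the work, as an engineer would, in place of code of your own. Each camera call takes 0.05 s, during which the arm holds its last target. There are 200 camera calls.

## Working session

There is one attempt and no reset: what is moved stays moved. The work goes in short steps, Python scripts to look and compute and a shell command to move; the robot and the scene stay as the last step left them, time stands still between calls to the robot, and variables do not carry over. Pictures are saved under pics/ and viewed, about 8 in all and at most 12, crops included, and the job is handed in when it is done.

```bash
ls; mkdir -p pics; cat > h.py <<'E'
import numpy as np, cv2
from plant import bot
from scipy.spatial.transform import Rotation as R
np.set_printoptions(precision=2,suppress=True)
def rot(c):
    r=np.array(c["rotation"],float)
    return r if r.shape==(3,3) else R.from_euler('xyz',r).as_matrix()
def cloud(name):
    c=bot.calibration(name); im,d=bot.camera(name)
    K=np.array(c["mtx"]); v,u=np.mgrid[:480,:640]
    p=np.stack([(u-K[0,2])/K[0,0]*d,(v-K[1,2])/K[1,1]*d,d],-1)
    w=p@rot(c).T+np.array(c["xyz"]); w[d==0]=np.nan
    return im,w
def plane(c,u,v,z):
    K=np.array(c["mtx"]); r=rot(c)@np.linalg.inv(K)@[u,v,1]; o=np.array(c["xyz"])
    return o+r*(z-o[2])/r[2]
def save(im,n): cv2.imwrite(f'pics/{n}.png',im[:,:,::-1])
E
python3 - <<'E'
from h import *
print(bot.get_obs())
for n in ("top","side","wrist"):
    print(n,bot.calibration(n)); im,w=cloud(n); save(im,n+"0"); np.save(n+"0.npy",w)
E
```

```text
pics
{'time': 0.0, 'qpos': array([-1.17,  0.63,  0.04,  1.52, -0.03,  1.  , -0.02]), 'joint_vel': array([ 0.,  0., -0., -0., -0.,  0., -0.]), 'joint_torque': array([  0.  , -54.97,   1.14, -18.66,  -0.05,   0.02,   0.  ]), 'ee_pos': array([290.02, 581.38, 403.79]), 'eef_rot': array([-3.14,  0.  ,  2.68]), 'contact_force': array([-0.82,  0.39,  0.46]), 'ft_torque': array([0.  , 0.04, 0.02]), 'finger_gap': 93.81258337087421}
top {'mtx': array([[506.91,   0.  , 316.92],
       [  0.  , 506.91, 239.17],
       [  0.  ,   0.  ,   1.  ]]), 'xyz': array([524.72,  -4.81, 954.04]), 'rotation': array([-3.03, -0.  , -1.59])}
side {'mtx': array([[441.73,   0.  , 315.8 ],
       [  0.  , 441.73, 245.21],
       [  0.  ,   0.  ,   1.  ]]), 'xyz': array([443.8 , 548.75, 722.71]), 'rotation': array([-2.42,  0.02, -2.88])}
wrist {'mtx': array([[374.19,   0.  , 320.  ],
       [  0.  , 374.19, 231.63],
       [  0.  ,   0.  ,   1.  ]]), 'xyz': array([224.86, 613.73, 383.09]), 'rotation': array([2.89, 0.  , 1.11])}
```

View pics/top0.png

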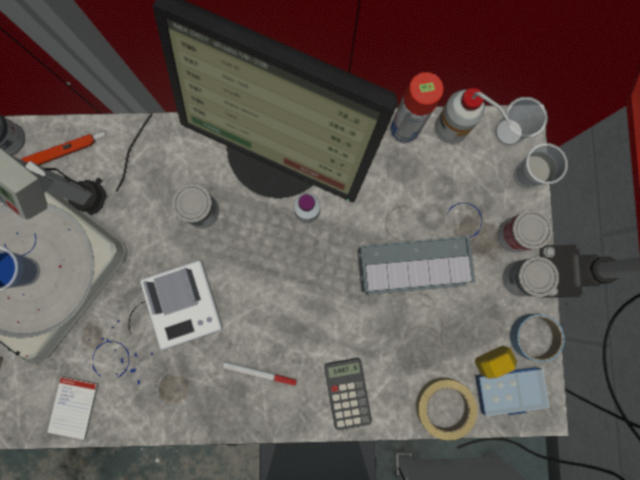

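```bash
python3 - <<'E'
from h import *
w=np.load("top0.npy"); z=w[...,2]
for lo,hi in((15,38),(55,66),(66,72.5),(72.5,80),(80,120)):
    m=((z>lo)&(z<hi)).astype(np.uint8)
    m=cv2.morphologyEx(m,cv2.MORPH_OPEN,np.ones((3,3)))
    n,l,s,c=cv2.connectedComponentsWithStats(m)
    for i in range(1,n):
        if s[i,4]>120:
            P=w[l==i]; r=cv2.minAreaRect(P[:,:2].astype(np.float32))
            print(lo,hi,s[i],c[i],np.median(P[:,2]),r)
E
```

```text
15 38 [ 334   58  286   12 1398] [477.9   63.09] 26.85675924157016 ((961.0870971679688, -324.8244934082031), (6.3096537590026855, 551.271484375), 0.2625434100627899)
15 38 [106  67  61  39 416] [134.6   82.15] 26.217332582747417 ((938.7660522460938, 334.978515625), (41.4476432800293, 130.56576538085938), 36.259422302246094)
15 38 [  0  69  67   7 319] [32.39 72.29] 26.449380674016084 ((959.19384765625, 527.4292602539062), (6.245883941650391, 134.0088653564453), 0.2704136073589325)
15 38 [508 113  22  22 197] [520.99 121.17] 28.13510492398609 ((842.4542236328125, -397.2201232910156), (51.19776916503906, 18.016551971435547), 40.11881637573242)
15 38 [  3 124  18  29 216] [ 13.51 140.1 ] 26.338720934890034 ((831.1943359375, 557.8740844726562), (19.120750427246094, 55.513160705566406), 71.42428588867188)
15 38 [  27  178   99  185 1860] [ 88.03 272.65] 24.659518873144407 ((571.6842041015625, 413.1645812988281), (112.14984130859375, 355.2241516113281), 73.36083984375)
15 38 [ 140  261   82   89 4166] [182.28 306.36] 25.035135104241988 ((514.4298095703125, 243.01373291015625), (134.3860321
[... 3153 characters left out ...]
224121094, 18.709566116333008), 2.1557457447052)
80 120 [298 195  16  16 217] [305.64 202.49] 95.12768346723954 ((684.7164306640625, 9.401792526245117), (26.20353889465332, 25.7109375), 88.76045227050781)
80 120 [  0 253  15  35 406] [  5.85 268.9 ] 99.69527521234284 ((578.4354858398438, 513.3369750976562), (26.53346061706543, 56.47737503051758), 87.75745391845703)
80 120 [ 17 256  18  31 301] [ 26.53 271.88] 101.11539868503996 ((576.7061767578125, 483.54315185546875), (21.380931854248047, 51.28658676147461), 86.11033630371094)
80 120 [619 259  18  18 245] [626.69 267.91] 99.65564369316178 ((558.5564575195312, -532.7257080078125), (30.684682846069336, 14.655765533447266), 15.754910469055176)
```

```bash
cat >> h.py <<'E'
def plan(x,y,z,yaw,n=1):
    "straight move to TCP x,y,z (mm), tool down, yaw deg: prints n rows of tool-axis steps"
    o=bot.get_obs(); p=np.array(o["ee_pos"],float); Rm=R.from_euler('xyz',o["eef_rot"])
    T=R.from_euler('xyz',[np.pi,0,np.radians(yaw)])
    rv=(Rm.inv()*T).as_rotvec(); d=(np.array([x,y,z])-p)/n
    for i in range(n):
        print(np.round((Rm*R.from_rotvec(rv*i/n)).inv().apply(d),1).tolist(),np.round(np.degrees(rv/n),2).tolist())
def st():
    o=bot.get_obs(); print(round(o["time"],2),np.array(o["ee_pos"]),np.degrees(o["eef_rot"]),"F",np.array(o["contact_force"]),"gap",round(o["finger_gap"],1),"q",np.array(o["qpos"]))
E
python3 - <<'E'
from h import *
for n in("top0","side0"):
    w=np.load(n+".npy").reshape(-1,3); 
    k=(w[:,2]>130)&(w[:,0]>300)&(w[:,0]<800)&(abs(w[:,1])<600)
    P=w[k]
    for y in range(-600,600,100):
        q=P[(P[:,1]>y)&(P[:,1]<y+100)]
        if len(q)>5: print(n,y,len(q),q.min(0),q.max(0))
w=np.load("top0.npy"); im=cv2.imread("pics/top0.png")
# plates: bright on case
z=w[...,2]; m=((z>72)&(z<80)&(im.min(2)>150)).astype(np.uint8); m[:,:340]=0; m[:,490:]=0
P=w[m>0]; print(len(P),cv2.minAreaRect(P[:,:2].astype(np.float32)),P.mean(0))
plan(570,-110,400,94,14)
E
```

```text
top0 -600 32 [ 551.32 -531.56  130.4 ] [ 572.45 -527.01  137.65]
top0 -500 1233 [ 568.09 -481.84  227.53] [ 800.   -466.37  248.01]
top0 -400 32 [ 785.94 -317.69  177.71] [ 799.11 -303.94  188.51]
top0 -200 428 [ 738.3  -117.96  186.42] [ 798.28 -100.01  319.15]
top0 -100 5579 [713.43 -99.95 130.  ] [799.99  -0.01 320.74]
top0 0 1221 [760.73   0.06 130.04] [800.    78.86 253.02]
top0 300 1472 [649.97 366.06 130.54] [730.81 400.   297.21]
top0 400 1711 [544.4  400.   130.05] [737.28 498.6  297.61]
side0 -600 4774 [ 300.18 -599.95  130.05] [ 799.99 -500.    336.85]
side0 -500 2602 [ 300.27 -499.97  229.47] [ 799.8  -463.83  249.07]
side0 -400 14 [ 786.71 -320.06  175.83] [ 799.88 -304.43  187.94]
side0 -200 185 [ 738.59 -115.93  220.22] [ 784.4  -100.03  318.05]
side0 -100 4912 [715.4  -99.96 130.01] [800.    -0.   318.39]
side0 0 1291 [763.3    0.   130.05] [800.    76.87 246.79]
side0 300 1030 [650.85 365.47 215.66] [717.   399.98 297.2 ]
side0 400 9008 [642.48 400.01 130.01] [761.7  495.47 297.84]
2095 ((560.324462890625, -183.77210998535156), (41.072078704833984, 176.76068115234375), 3.7937936782836914) [ 559.8  -183.26   75.93]
[-39.9, -35.3, 0.3] [-0.01, 0.0, 4.25]
[-42.4, -32.2, 0.3] [-0.01, 0.0, 4.25]
[-44.7, -29.0, 0.3] [-0.01, 0.0, 4.25]
[-46.7, -25.6, 0.3] [-0.01, 0.0, 4.25]
[-48.5, -22.1, 0.3] [-0.01, 0.0, 4.25]
[-50.0, -18.4, 0.3] [-0.01, 0.0, 4.25]
[-51.2, -14.6, 0.3] [-0.01, 0.0, 4.25]
[-52.2, -10.8, 0.3] [-0.01, 0.0, 4.25]
[-52.8, -6.9, 0.3] [-0.01, 0.0, 4.25]
[-53.2, -3.0, 0.3] [-0.01, 0.0, 4.25]
[-53.3, 1.0, 0.3] [-0.01, 0.0, 4.25]
[-53.1, 4.9, 0.3] [-0.01, 0.0, 4.25]
[-52.5, 8.8, 0.3] [-0.01, 0.0, 4.25]
[-51.7, 12.7, 0.3] [-0.01, 0.0, 4.25]
```

View pics/side0.png

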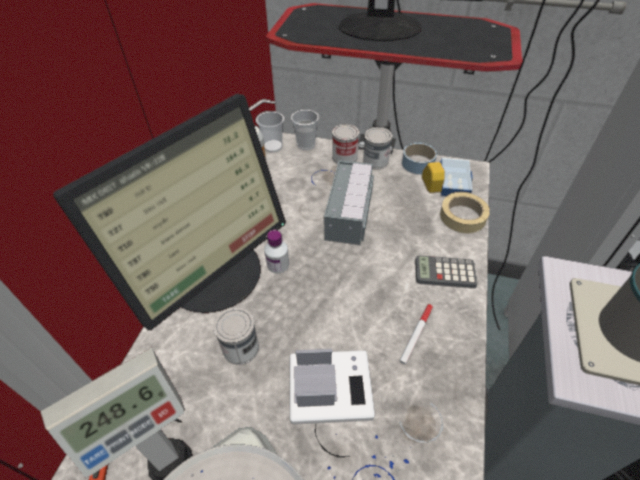

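```bash
python3 -m jog '[[255,-40,-35.3,0.3,0,0,4.3],[255,-42.4,-32.2,0.3,0,0,4.3],[255,-44.7,-29,0.3,0,0,4.3],[255,-46.7,-25.6,0.3,0,0,4.3],[255,-48.5,-22,0.3,0,0,4.3],[255,-50,-18.4,0.3,0,0,4.3],[255,-51.2,-14.6,0.3,0,0,4.3],[255,-52.2,-10.8,0.3,0,0,4.3],[255,-52.8,-6.9,0.3,0,0,4.3],[255,-53,-3,0.3,0,0,4.3],[255,-53,1,0.3,0,0,4.3],[255,-53,5,0.3,0,0,4.3]]' 10
python3 - <<'E'
from h import *
st(); plan(557,-130,390,94,8)
E
```

```text
time: 1.65
ee_pos: [525.4, -27.9, 397.9]
eef_rot: [-3.141, -0.001, 1.759]
contact_force: [0.8, -0.5, -0.2]
finger_gap: 0.1
1.65 [525.42 -27.91 397.85] [-179.94   -0.08  100.77] F [ 0.77 -0.49 -0.21] gap 0.1 q [-0.22  0.48  0.32  1.88 -0.2   0.82  0.39]
[-13.3, 1.5, 1.0] [-0.01, -0.01, 0.85]
[-13.3, 1.7, 1.0] [-0.01, -0.01, 0.85]
[-13.2, 1.9, 1.0] [-0.01, -0.01, 0.85]
[-13.2, 2.1, 1.0] [-0.01, -0.01, 0.85]
[-13.2, 2.3, 1.0] [-0.01, -0.01, 0.85]
[-13.1, 2.5, 1.0] [-0.01, -0.01, 0.85]
[-13.1, 2.7, 1.0] [-0.01, -0.01, 0.85]
[-13.0, 2.9, 1.0] [-0.01, -0.01, 0.85]
```

```bash
python3 -m jog '[[255,-52,7,4,0,0,3.4],[255,-52,10,4,0,0,3.4],[255,0,0,0,0,0,0]]'
python3 - <<'E'
from h import *
st(); im,w=cloud("wrist"); save(im,"wrist1"); np.save("wrist1.npy",w); st()
z=w[...,2]
g=im.min(2)
for t in (130,160):
    m=((z>71)&(z<81)&(g>t)).astype(np.uint8); m=cv2.morphologyEx(m,cv2.MORPH_OPEN,np.ones((3,3)))
    n,l,s,c=cv2.connectedComponentsWithStats(m)
    for i in range(1,n):
        if s[i,4]>500:
            P=w[l==i]; print(t,s[i],np.median(P[:,2]),cv2.minAreaRect(P[:,:2].astype(np.float32)))
E
```

```text
time: 2.02
ee_pos: [559.5, -136.0, 389.1]
eef_rot: [-3.141, 0.002, 1.629]
contact_force: [0.4, 0.1, -0.2]
finger_gap: 0.3
2.02 [ 559.46 -136.    389.11] [-179.96    0.1    93.35] F [ 0.42  0.06 -0.22] gap 0.3 q [-0.04  0.56  0.35  1.75 -0.24  0.87  0.48]
2.08 [ 559.31 -133.33  388.97] [-179.91   -0.05   93.55] F [ 0.76  0.66 -0.62] gap 0.4 q [-0.04  0.56  0.35  1.76 -0.24  0.87  0.48]
130 [ 288  174   56  108 5022] 74.82531937556118 ((556.5308227539062, -138.49647521972656), (43.80073165893555, 89.73141479492188), 4.058220863342285)
160 [ 288  175   55  105 4908] 74.82472908237534 ((556.0615844726562, -137.94363403320312), (42.989437103271484, 86.72539520263672), 4.115711212158203)
```

View pics/wrist1.png

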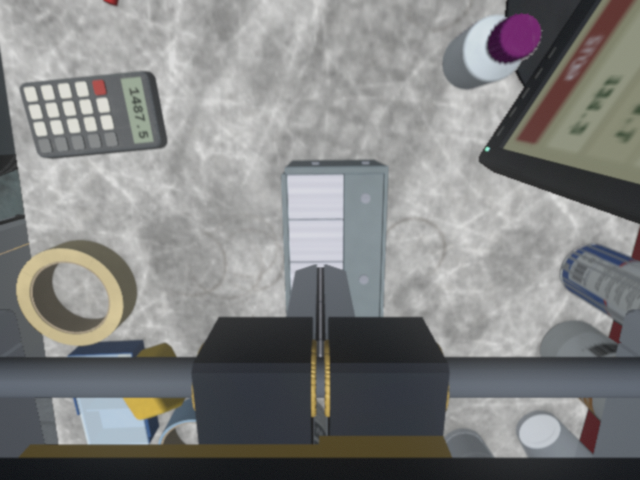

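```bash
python3 -m jog '[[255,10.5,-2.5,52,0,0,-0.3],[255,10.5,-2.5,50,0,0,0],[255,0,0,0,0,0,0]]'
python3 - <<'E'
from h import *
st(); plan(555,-112,279,94)
E
```

```text
time: 2.45
ee_pos: [553.1, -107.7, 285.7]
eef_rot: [3.141, -0.004, 1.644]
contact_force: [-0.4, 0.5, 0.1]
finger_gap: 0.5
2.45 [ 553.11 -107.71  285.72] [179.96  -0.23  94.2 ] F [-0.44  0.52  0.07] gap 0.5 q [-0.04  0.68  0.28  1.88 -0.31  0.62  0.51]
[-4.4, 1.6, 6.7] [0.04, -0.23, 0.2]
```

```bash
python3 -m jog '[[255,-4.4,1.6,6.7,0,-0.2,0.2],[255,0,0,3,0,0,0]]'; python3 -m jog '[[255,0,0,3,0,0,0]]'; python3 -m jog '[[255,0,0,3,0,0,0]]'
```

```text
time: 2.7
ee_pos: [556.6, -111.9, 278.7]
eef_rot: [3.136, 0.001, 1.642]
contact_force: [0.3, -0.1, 0.4]
finger_gap: 0.6
time: 2.82
ee_pos: [557.2, -112.2, 276.9]
eef_rot: [3.134, 0.002, 1.642]
contact_force: [-0.4, -0.1, -0.9]
finger_gap: 0.5
time: 2.95
ee_pos: [557.4, -112.4, 274.6]
eef_rot: [3.132, 0.002, 1.642]
contact_force: [-1.9, 0.4, 2.8]
finger_gap: 0.6
```

```bash
for i in 1 2 3; do python3 -m jog '[[255,0,0,3,0,0,0]]' | grep -v -e gap -e rot; done
```

```text
time: 3.08
ee_pos: [557.4, -112.5, 272.0]
contact_force: [-2.0, 0.9, 3.9]
time: 3.2
ee_pos: [557.4, -112.5, 269.3]
contact_force: [-1.8, 0.8, 4.2]
time: 3.32
ee_pos: [557.4, -112.6, 266.3]
contact_force: [-1.4, 0.8, 3.5]
```

```bash
for i in 1 2 3; do python3 -m jog '[[255,0,0,3,0,0,0]]' | grep -v -e gap -e rot; done
python3 - <<'E'
from h import *
im,w=cloud("top"); save(im[200:340,300:520].repeat(3,0).repeat(3,1),"top1"); np.save("top1.npy",w)
E
```

```text
time: 3.45
ee_pos: [557.4, -112.6, 263.3]
contact_force: [-4.0, 0.7, 23.8]
time: 3.58
ee_pos: [557.4, -112.9, 262.9]
contact_force: [-11.5, 2.9, 47.8]
time: 3.7
ee_pos: [557.2, -113.1, 263.1]
contact_force: [-9.5, 2.9, 33.9]
```

View pics/top1.png

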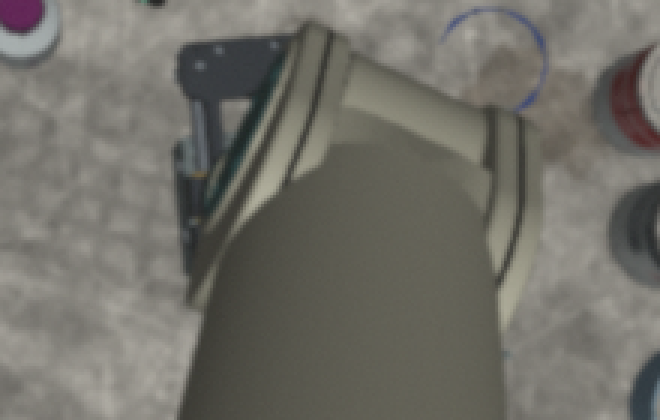

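```bash
python3 -m jog '[[255,0,0,0,0,0,0],[255,0,0,-40,0,0,0],[200,0,0,-50,0,0,0],[100,0,0,-40,0,0,0]]'; python3 - <<'E'
from h import *
st(); plan(435,-190,400,4,9)
E
```

```text
time: 4.25
ee_pos: [555.2, -113.4, 393.8]
eef_rot: [3.135, -0.002, 1.64]
contact_force: [0.9, 0.1, 0.6]
finger_gap: 16.8
4.25 [ 555.17 -113.43  393.77] [179.61  -0.12  93.97] F [0.86 0.08 0.56] gap 16.8 q [-0.08  0.54  0.35  1.78 -0.24  0.86  0.46]
[-7.6, -13.9, -0.8] [0.02, -0.04, 10.0]
[-9.9, -12.4, -0.8] [0.02, -0.04, 10.0]
[-11.9, -10.5, -0.8] [0.02, -0.04, 10.0]
[-13.5, -8.3, -0.8] [0.02, -0.04, 10.0]
[-14.7, -5.8, -0.7] [0.02, -0.04, 10.0]
[-15.5, -3.2, -0.7] [0.02, -0.04, 10.0]
[-15.8, -0.4, -0.7] [0.02, -0.04, 10.0]
[-15.7, 2.3, -0.7] [0.02, -0.04, 10.0]
[-15.0, 5.0, -0.7] [0.02, -0.04, 10.0]
```

```bash
python3 -m jog '[[0,-7.6,-13.9,-0.8,0,0,10],[0,-9.9,-12.4,-0.8,0,0,10],[0,-11.9,-10.5,-0.8,0,0,10],[0,-13.5,-8.3,-0.8,0,0,10],[0,-14.7,-5.8,-0.8,0,0,10],[0,-15.5,-3.2,-0.8,0,0,10],[0,-15.8,-0.4,-0.8,0,0,10],[0,-15.7,2.3,-0.8,0,0,10],[0,-15,5,-0.8,0,0,10],[0,0,0,0,0,0,0]]'; python3 - <<'E'
from h import *
st(); im,w=cloud("wrist"); save(im,"wrist2"); np.save("wrist2.npy",w)
E
```

```text
time: 5.5
ee_pos: [432.4, -190.3, 399.7]
eef_rot: [3.137, -0.017, 0.02]
contact_force: [0.0, 0.3, -0.3]
finger_gap: 93.9
5.5 [ 432.41 -190.26  399.67] [179.73  -0.96   1.17] F [ 0.    0.34 -0.28] gap 93.9 q [-0.22  0.5   0.85  2.02 -0.52  0.82 -0.63]
```

View pics/wrist2.png

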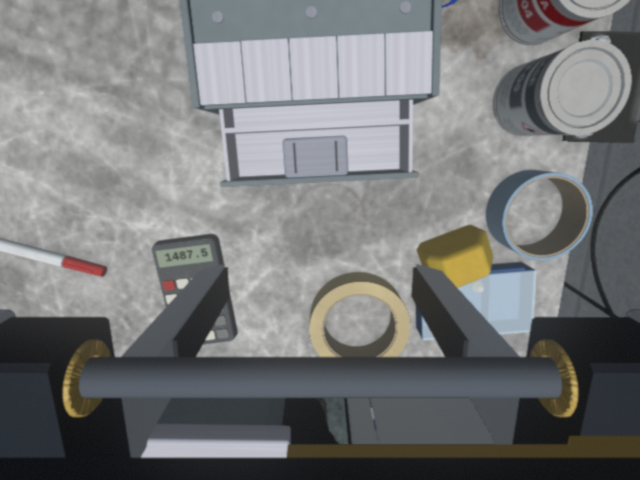

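```bash
python3 - <<'E'
from h import *
w=np.load("wrist2.npy"); im=cv2.imread("pics/wrist2.png")
r=im[125:185,270:360].astype(int); print(im[157,270:362:4].mean(1).astype(int), im[128:186:3,315].mean(1).astype(int))
c=bot.calibration("wrist")
m=np.zeros((480,640),np.uint8); g=im.mean(2); z=w[...,2]
m[125:185,270:362]=((z[125:185,270:362]>44))&(g[125:185,270:362]<175)
m=cv2.morphologyEx(m,cv2.MORPH_OPEN,np.ones((9,9)))
P=w[m>0]; print(len(P),np.median(P[:,2]),cv2.minAreaRect(P[:,:2].astype(np.float32)),cv2.boundingRect(m))
for u,v in((284,137),(347,137),(284,177),(347,177)): print(plane(c,u,v,50))
E
```

```text
[199 199 199 192 156 158 109 156 158 157 157 158 157 158 157 157 146 149
 156 147 195 196 196] [168 194 199 146 161 159 160 158 161 159 158 161 158 160 159 159 120 128
 136 146]
2782 49.03697399269552 ((490.0458984375, -187.0051727294922), (38.97138595581055, 55.178199768066406), 3.854102611541748) (284, 136, 64, 48)
[ 509.49 -159.01   50.  ]
[ 510.71 -212.88   50.  ]
[ 475.49 -159.     50.  ]
[ 476.71 -214.23   50.  ]
```

```bash
python3 - <<'E'
from h import *
plan(495,-187,260,4,3)
E
python3 -m jog '[[0,22,-2,46,0.1,1,-1],[0,20,-2,46,0.1,0,-1],[0,20,-2,46,0.1,0,-1],[0,0,0,0,0,0,0]]'; python3 - <<'E'
from h import *
st(); plan(495,-187,213,4,3)
E
```

```text
[19.8, -0.6, 46.9] [0.09, -0.33, -0.89]
[20.1, -0.3, 46.8] [0.09, -0.33, -0.89]
[20.4, 0.1, 46.7] [0.09, -0.33, -0.89]
time: 6.05
ee_pos: [505.2, -179.0, 259.6]
eef_rot: [3.141, -0.041, 0.094]
contact_force: [0.1, -0.3, 0.4]
finger_gap: 94.3
6.05 [ 505.22 -178.97  259.63] [179.99  -2.37   5.4 ] F [ 0.13 -0.28  0.37] gap 94.3 q [-0.07  0.75  0.57  1.99 -0.77  0.59 -0.44]
[-4.3, 2.3, 15.4] [-0.01, -0.79, 0.47]
[-4.1, 2.4, 15.4] [-0.01, -0.79, 0.47]
[-3.8, 2.4, 15.5] [-0.01, -0.79, 0.47]
```

```bash
python3 -m jog '[[0,-10.2,6.8,0,0,-2.4,1.4],[0,0,0,0,0,0,0]]'; python3 - <<'E'
from h import *
st(); plan(495,-187,213,4,3)
E
```

```text
time: 6.3
ee_pos: [494.7, -188.1, 261.6]
eef_rot: [3.14, 0.002, 0.069]
contact_force: [0.6, -0.7, -0.4]
finger_gap: 94.1
6.3 [ 494.7  -188.14  261.55] [179.92   0.09   3.93] F [ 0.61 -0.7  -0.44] gap 94.1 q [-0.08  0.76  0.62  1.99 -0.74  0.63 -0.47]
[0.2, -0.4, 16.2] [0.03, 0.03, -0.02]
[0.1, -0.4, 16.2] [0.03, 0.03, -0.02]
[0.1, -0.4, 16.2] [0.03, 0.03, -0.02]
```

```bash
python3 -m jog '[[0,0.2,-0.7,16.2,0,0,0],[0,0.1,-0.4,16.2,0,0,0],[0,0,0,14,0,0,0],[0,0,0,0,0,0,0]]';python3 -m jog '[[120,0,0,0,0,0,0],[170,0,0,0,0,0,0],[200,0,0,0,0,0,0],[255,0,0,0,0,0,0],[255,0,0,0,0,0,0],[255,0,0,0,0,0,0]]' 25
```

```text
time: 6.8
ee_pos: [494.9, -187.0, 214.1]
eef_rot: [3.14, -0.002, 0.069]
contact_force: [0.2, 0.2, 0.1]
finger_gap: 94.1
time: 7.55
ee_pos: [495.1, -187.0, 214.6]
eef_rot: [3.14, -0.003, 0.069]
contact_force: [0.0, 0.0, -1.5]
finger_gap: 55.9
```

```bash
python3 -m jog '[[255,0,0,-20,0,0,0],[255,0,0,-30,0,0,0],[255,0,0,-30,0,0,0],[255,0,0,0,0,0,0]]' 30; python3 - <<'E'
from h import *
st(); c=bot.calibration("top"); print(plane(c,225,365,5),plane(c,295,383,5),plane(c,330,360,10)); plan(460,40,290,4,8)
E
```

```text
time: 8.05
ee_pos: [495.4, -185.9, 294.5]
eef_rot: [3.14, -0.001, 0.07]
contact_force: [-0.5, 0.6, -6.7]
finger_gap: 55.7
8.05 [ 495.37 -185.95  294.47] [179.91  -0.04   3.99] F [-0.48  0.55 -6.74] gap 55.7 q [-0.12  0.72  0.67  1.97 -0.69  0.7  -0.51]
[402.07 164.01   5.  ] [367.04  36.35   5.  ] [407.39 -28.44  10.  ]
[-2.4, -28.5, 0.5] [0.01, -0.0, -0.0]
[-2.4, -28.5, 0.5] [0.01, -0.0, -0.0]
[-2.4, -28.5, 0.5] [0.01, -0.0, -0.0]
[-2.4, -28.5, 0.5] [0.01, -0.0, -0.0]
[-2.4, -28.5, 0.5] [0.01, -0.0, -0.0]
[-2.4, -28.5, 0.5] [0.01, -0.0, -0.0]
[-2.4, -28.5, 0.5] [0.01, -0.0, -0.0]
[-2.4, -28.5, 0.6] [0.01, -0.0, -0.0]
```

```bash
python3 -m jog '[[255,-1.5,-28.5,0.5,0,0,0],[255,-1.5,-28.5,0.5,0,0,0],[255,-1.5,-28.5,0.5,0,0,0],[255,-1.5,-28.5,0.5,0,0,0],[255,-1.5,-28.5,0.5,0,0,0],[255,-1.5,-28.5,0.5,0,0,0],[255,-1.5,-28.5,0.5,0,0,0],[255,-1.5,-28.5,0.5,0,0,0],[255,0,0,0,0,0,0]]'; python3 - <<'E'
from h import *
st(); plan(470,40,212,4,4)
E
```

```text
time: 9.18
ee_pos: [461.3, 49.5, 277.0]
eef_rot: [3.14, 0.02, 0.07]
contact_force: [-0.7, -0.4, -4.8]
finger_gap: 55.8
9.18 [461.34  49.47 277.03] [179.9    1.16   4.04] F [-0.66 -0.41 -4.8 ] gap 55.8 q [-0.61  0.69  0.67  2.14 -0.79  0.6  -0.86]
[2.3, 2.5, 16.2] [0.03, 0.29, 0.01]
[2.2, 2.5, 16.2] [0.03, 0.29, 0.01]
[2.2, 2.5, 16.2] [0.03, 0.29, 0.01]
[2.1, 2.5, 16.2] [0.03, 0.29, 0.01]
```

```bash
python3 -m jog '[[255,2.2,0,16,0,1,0],[255,2.2,0,16,0,0.2,0],[255,2.2,0,16,0,0,0],[255,2,0,13,0,0,0],[255,0,0,0,0,0,0]]'; python3 - <<'E'
from h import *
st(); plan(470,47,207,4,2)
E
```

```text
time: 9.8
ee_pos: [468.6, 46.8, 210.3]
eef_rot: [3.135, 0.004, 0.068]
contact_force: [0.2, -0.3, -4.0]
finger_gap: 55.7
9.8 [468.63  46.81 210.31] [179.61   0.21   3.89] F [ 0.17 -0.26 -3.97] gap 55.7 q [-0.49  0.79  0.5   2.16 -0.95  0.43 -0.72]
[0.7, -0.1, 1.7] [0.19, 0.1, -0.05]
[0.7, -0.1, 1.7] [0.19, 0.1, -0.05]
```

```bash
python3 -m jog '[[255,0,0,2,0.3,0.2,0]]';  for i in 1 2 3; do python3 -m jog '[[255,0,0,1.5,0,0,0]]'|grep -e pos -e force;done
```

```text
time: 9.93
ee_pos: [468.7, 46.5, 208.3]
eef_rot: [3.14, -0.0, 0.068]
contact_force: [-1.2, -0.3, -5.6]
finger_gap: 56.1
ee_pos: [468.8, 46.3, 207.0]
contact_force: [-1.2, -0.3, -4.9]
ee_pos: [468.7, 46.0, 206.5]
contact_force: [-4.6, 1.1, 20.5]
ee_pos: [468.5, 45.8, 206.5]
contact_force: [-5.4, 0.6, 18.0]
```

```bash
python3 -m jog '[[180,0,0,-0.5,0,0,0],[90,0,0,0,0,0,0],[0,0,0,0,0,0,0],[0,0,0,0,0,0,0],[0,0,0,-40,0,0,0],[0,0,0,-40,0,0,0],[0,-30,0,-10,0,0,0],[0,0,0,0,0,0,0]]'; python3 - <<'E'
from h import *
st(); im,w=cloud("wrist"); save(im,"wrist3"); np.save("wrist3.npy",w)
z=w[...,2]; m=((z>37)&(z<47)).astype(np.uint8); m[300:]=0
m=cv2.morphologyEx(m,cv2.MORPH_OPEN,np.ones((5,5)))
n,l,s,c=cv2.connectedComponentsWithStats(m)
for i in range(1,n):
    if s[i,4]>500: P=w[l==i]; print(s[i],np.median(P[:,2]),cv2.minAreaRect(P[:,:2].astype(np.float32)))
E
```

```text
time: 11.3
ee_pos: [438.7, 43.7, 300.6]
eef_rot: [3.142, -0.007, 0.067]
contact_force: [-0.1, -0.3, -0.0]
finger_gap: 94.2
11.3 [438.72  43.68 300.63] [180.    -0.38   3.83] F [-0.06 -0.34 -0.01] gap 94.2 q [-0.64  0.62  0.71  2.2  -0.77  0.58 -0.85]
[  23    0   47  106 1012] 41.9091868973465 ((549.4963989257812, 211.3683624267578), (59.48215103149414, 4.6701436042785645), 14.556446075439453)
[554   0  16  67 564] 42.101415177252065 ((579.4287719726562, -87.6066665649414), (36.39859390258789, 2.23775315284729), 3.4489247798919678)
[554 124  22  91 824] 42.03260965846307 ((501.6377868652344, -106.68028259277344), (57.08167266845703, 2.7821712493896484), 3.941020965576172)
[ 278  183   86   51 4275] 41.059718385220265 ((466.8443603515625, 45.183265686035156), (33.49006652832031, 55.89744567871094), 3.7409987449645996)
```

View pics/wrist3.png

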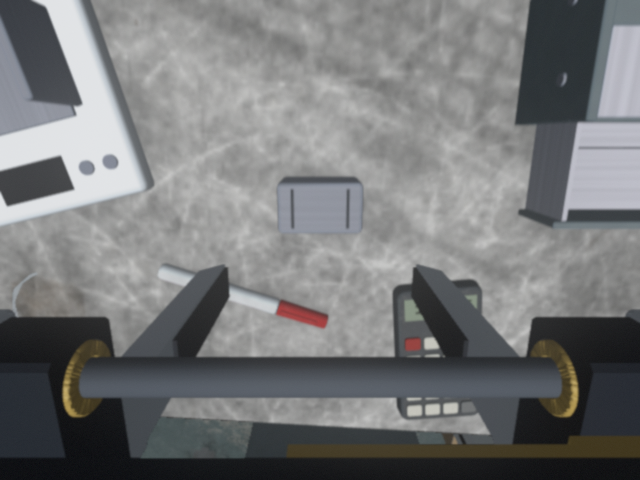

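```bash
python3 - <<'E'
from h import *
plan(467.5,45.5,300,93.8,9)
E
```

```text
[3.0, 0.0, 0.1] [0.05, -0.04, -9.99]
[3.0, 0.5, 0.1] [0.05, -0.04, -9.99]
[2.8, 1.0, 0.1] [0.05, -0.04, -9.99]
[2.6, 1.5, 0.1] [0.05, -0.04, -9.99]
[2.3, 2.0, 0.1] [0.05, -0.04, -9.99]
[1.9, 2.3, 0.1] [0.05, -0.04, -9.99]
[1.5, 2.6, 0.1] [0.05, -0.04, -9.99]
[1.0, 2.9, 0.1] [0.05, -0.04, -9.99]
[0.5, 3.0, 0.1] [0.05, -0.04, -9.99]
```

```bash
python3 -m jog '[[0,3,0,0,0,0,-10],[0,3,0.5,0,0,0,-10],[0,2.8,1,0,0,0,-10],[0,2.6,1.5,0,0,0,-10],[0,2.3,2,0,0,0,-10],[0,1.9,2.3,0,0,0,-10],[0,1.5,2.6,0,0,0,-10],[0,1,2.9,0,0,0,-10],[0,0.5,3,0,0,0,-10],[0,0,0,0,0,0,0]]';python3 - <<'E'
from h import *
st(); plan(467.5,45.5,250,93.8,2)
E
```

```text
time: 12.6
ee_pos: [476.8, 46.7, 296.3]
eef_rot: [3.129, 0.003, 1.687]
contact_force: [-0.2, -0.3, 1.0]
finger_gap: 93.8
12.6 [476.81  46.7  296.27] [179.28   0.18  96.66] F [-0.21 -0.34  1.04] gap 93.8 q [-0.33  0.57  0.25  2.1  -0.29  0.49  0.25]
[0.0, -5.0, 23.1] [0.36, 0.08, 1.43]
[-0.1, -4.8, 23.1] [0.36, 0.08, 1.43]
```

```bash
python3 -m jog '[[0,0,-5,23,0.4,0.1,1.4],[0,-0.1,-4.8,23,0.4,0.1,1.4],[0,0,0,0,0,0,0]]';python3 - <<'E'
from h import *
st(); plan(467.5,45.5,209.5,93.8,3)
E
```

```text
time: 12.98
ee_pos: [468.8, 45.4, 248.5]
eef_rot: [-3.141, -0.001, 1.626]
contact_force: [0.3, -0.7, 0.6]
finger_gap: 93.9
12.97 [468.81  45.36 248.51] [-179.99   -0.03   93.14] F [ 0.34 -0.67  0.55] gap 93.9 q [-0.3   0.66  0.21  2.14 -0.35  0.37  0.25]
[0.1, -0.4, 13.0] [-0.0, -0.01, -0.22]
[0.1, -0.4, 13.0] [-0.0, -0.01, -0.22]
[0.1, -0.4, 13.0] [-0.0, -0.01, -0.22]
```

```bash
python3 -m jog '[[0,0.1,-0.4,13,0,0,-0.3],[0,0.1,-0.4,13,0,0,-0.2],[0,0,0,0,0,0,0]]';python3 - <<'E'
from h import *
st(); plan(467.5,45.5,211,93.8,1)
E
```

```text
time: 13.35
ee_pos: [469.1, 45.7, 221.7]
eef_rot: [3.139, -0.0, 1.633]
contact_force: [-0.2, 0.5, -0.1]
finger_gap: 93.8
13.35 [469.14  45.7  221.67] [179.86  -0.01  93.57] F [-0.2   0.53 -0.08] gap 93.8 q [-0.27  0.71  0.17  2.15 -0.37  0.3   0.28]
[-0.1, -1.7, 10.7] [0.14, -0.01, -0.23]
```

```bash
python3 -m jog '[[0,-0.1,-1.7,10.7,0.1,0,-0.2],[0,0,0,0,0,0,0],[120,0,0,0,0,0,0],[180,0,0,0,0,0,0],[220,0,0,0,0,0,0],[255,0,0,0,0,0,0],[255,0,0,0,0,0,0],[255,0,0,0,0,0,0]]' 25;python3 - <<'E'
from h import *
st()
E
```

```text
time: 14.35
ee_pos: [467.7, 45.5, 211.2]
eef_rot: [3.139, -0.001, 1.637]
contact_force: [-3.9, -0.5, 1.9]
finger_gap: 37.4
14.35 [467.74  45.54 211.25] [179.87  -0.03  93.78] F [-3.86 -0.47  1.87] gap 37.4 q [-0.26  0.73  0.15  2.16 -0.38  0.28  0.29]
```

```bash
python3 -m jog '[[255,0,0,0,0,0,0],[255,0,0,0,0,0,0],[255,0,0,0,0,0,0]]' 30
```

```text
time: 14.72
ee_pos: [466.9, 45.5, 211.1]
eef_rot: [3.142, -0.001, 1.637]
contact_force: [-1.4, 0.4, 0.3]
finger_gap: 33.9
```

```bash
python3 -m jog '[[255,0,0,-20,0,0,0],[255,0,0,-40,0,0,0],[255,0,0,-30,0,0,0],[255,0,0,0,0,0,0]]'; python3 - <<'E'
from h import *
st()
im,w2=cloud("top"); save(im,"top2")
im,w3=cloud("side"); save(im,"side2")
for n,w in(("top0",np.load("top0.npy")),("side0",np.load("side0.npy")),("top2",w2),("side2",w3)):
    z=w[...,2]; roi=(abs(w[...,0]-530)<100)&(abs(w[...,1]-250)<90)
    for lo,hi in((19,26.5),(26.5,34),(64,76)):
        m=(roi&(z>lo)&(z<hi)).astype(np.uint8)
        if lo==19: m=cv2.morphologyEx(m,cv2.MORPH_OPEN,np.ones((3,3)))
        k,l,s,c=cv2.connectedComponentsWithStats(m)
        for i in range(1,k):
            if s[i,4]>40: P=w[l==i]; print(n,lo,s[i],np.median(P[:,2]),cv2.minAreaRect(P[:,:2].astype(np.float32)))
E
```

```text
time: 15.22
ee_pos: [467.3, 45.6, 301.4]
eef_rot: [-3.141, 0.0, 1.637]
contact_force: [0.9, -0.3, -6.6]
finger_gap: 33.7
15.22 [467.32  45.61 301.36] [-179.94    0.01   93.79] F [ 0.87 -0.25 -6.65] gap 33.7 q [-0.35  0.56  0.29  2.11 -0.31  0.51  0.23]
top0 19 [ 150  261   71   87 2111] 23.786952558754024 ((514.1937866210938, 243.1441192626953), (133.9273223876953, 118.60140991210938), 17.726486206054688)
top0 19 [140 273  24  12  97] 23.474869299582565 ((564.1049194335938, 296.26458740234375), (9.513395309448242, 46.11679458618164), 22.87856674194336)
top0 26.5 [ 152  269   46   48 1029] 28.3969890666624 ((536.85009765625, 251.52676391601562), (75.29884338378906, 65.61078643798828), 18.405542373657227)
top0 64 [182 268  14  33 133] 69.10912976805787 ((549.1968994140625, 216.3734130859375), (58.93281173706055, 6.7364606857299805), 17.293954849243164)
top0 64 [143 282  13  33 144] 69.07874165738224 ((527.0568237304688, 284.51568603515625), (58.62882614135742, 7.179196357727051), 17.482194900512695)
side0 19 [ 289  351   85   71 3110] 23.672449101723714 ((515.007568359375, 243.02940368
[... 1958 characters left out ...]
89819335938, 248.9442596435547), (7.095146179199219, 21.668563842773438), 17.349634170532227)
side2 26.5 [ 294  361   43   41 1094] 28.117484385081184 ((539.0694580078125, 247.59774780273438), (68.5896224975586, 68.00782012939453), 17.042606353759766)
side2 26.5 [297 403  38   5  64] 30.099723592435055 ((526.98583984375, 286.62890625), (58.948692321777344, 2.9248037338256836), 18.677579879760742)
side2 64 [295 349  37   6 170] 68.97267599318826 ((549.9403076171875, 215.54855346679688), (58.94462203979492, 7.970659255981445), 15.953994750976562)
side2 64 [296 391  39   7 183] 69.07913255410836 ((527.885498046875, 284.0635681152344), (58.219520568847656, 6.541593551635742), 17.676158905029297)
```

```bash
python3 - <<'E'
from h import *
plan(538.5,250.2,320,107.4,6)
E
```

```text
[33.2, 14.2, -3.5] [-0.06, -0.0, -2.27]
[32.6, 15.5, -3.5] [-0.06, -0.0, -2.27]
[32.0, 16.8, -3.5] [-0.06, -0.0, -2.27]
[31.3, 18.1, -3.5] [-0.06, -0.0, -2.27]
[30.6, 19.3, -3.5] [-0.06, -0.0, -2.27]
[29.8, 20.5, -3.4] [-0.06, -0.0, -2.27]
```

```bash
python3 -m jog '[[255,33,14,-6,0,0,-2.3],[255,32.5,15.5,-6,0,0,-2.3],[255,32,16.8,-4,0,0,-2.3],[255,31,18,-4,0,0,-2.3],[255,30,19,-3,0,0,-2.3],[255,26,18,-3,0,0,-2.3],[255,0,0,0,0,0,0]]';python3 - <<'E'
from h import *
st(); plan(538.5,250.2,300,107.4,2)
E
```

```text
time: 16.2
ee_pos: [534.5, 250.0, 308.8]
eef_rot: [-3.113, -0.001, 1.883]
contact_force: [0.2, 0.2, -4.7]
finger_gap: 33.8
16.2 [534.48 249.95 308.8 ] [-178.34   -0.05  107.89] F [ 0.22  0.22 -4.67] gap 33.8 q [-0.65  0.68  0.27  1.77 -0.26  0.75  0.07]
[-0.5, 2.1, 4.3] [-0.83, -0.02, 0.25]
[-0.5, 2.0, 4.4] [-0.83, -0.02, 0.25]
```

```bash
python3 -m jog '[[255,-0.5,2.1,4,-0.9,0,0.3],[255,-0.5,2,4,-0.8,0,0.2],[255,0,0,0,0,0,0]]';python3 - <<'E'
from h import *
st(); plan(538.5,250.2,300,107.4,1)
im,w=cloud("side"); save(im[280:440,200:440].repeat(3,0).repeat(3,1),"side3")
im,w=cloud("wrist"); save(im,"wrist4"); np.save("wrist4.npy",w)
z=w[...,2]
for lo,hi in((64,76),(115,140)):
    m=((z>lo)&(z<hi)).astype(np.uint8); m[300:]=0
    m=cv2.morphologyEx(m,cv2.MORPH_OPEN,np.ones((3,3)))
    k,l,s,c=cv2.connectedComponentsWithStats(m)
    for i in range(1,k):
        if s[i,4]>100: P=w[l==i]; print(lo,s[i],np.median(P[:,2]),cv2.minAreaRect(P[:,:2].astype(np.float32)))
E
```

```text
time: 16.58
ee_pos: [537.5, 247.2, 296.4]
eef_rot: [-3.137, 0.002, 1.87]
contact_force: [0.5, -0.9, -5.6]
finger_gap: 33.7
16.57 [537.51 247.22 296.37] [-179.73    0.1   107.16] F [ 0.52 -0.85 -5.57] gap 33.7 q [-0.65  0.7   0.27  1.79 -0.27  0.7   0.07]
[2.5, 1.8, -3.6] [-0.27, 0.1, -0.24]
64 [ 405    0  235   65 3952] 69.71989763983538 ((597.5321044921875, 390.9578552246094), (121.36676025390625, 23.01161003112793), 9.894489288330078)
64 [ 271  192  107   12 1229] 68.69723026093715 ((527.7010498046875, 283.52655029296875), (59.70569610595703, 6.3647141456604), 17.207263946533203)
115 [ 249  238  144   62 5984] 126.2873005340817 ((532.7678833007812, 261.4903869628906), (58.374698638916016, 26.120468139648438), 17.323801040649414)
```

View pics/wrist4.png

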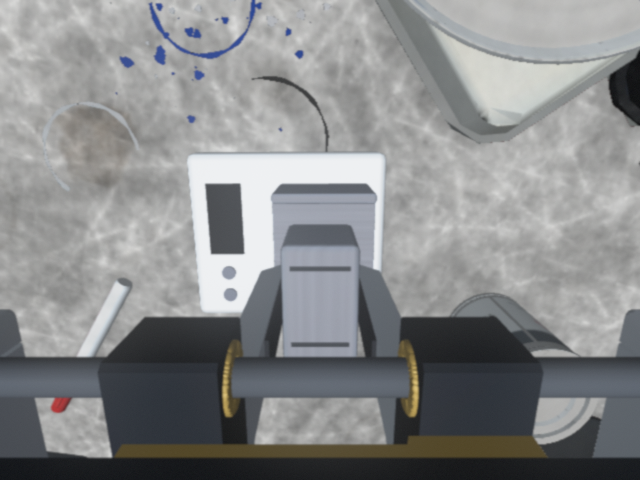

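```bash
python3 - <<'E'
from h import *
c=bot.calibration("wrist"); st()
a=plane(c,320,268.5,127.0);b=plane(c,320,344.5,127.0);e=plane(c,320,248,127)
print(a,b,(a+b)/2,np.linalg.norm(a-b)); print(e)
u=np.array([-np.sin(np.radians(17.3)),np.cos(np.radians(17.3))])
print("end at", (e[:2]-[538.5,250.2])@u,"mid",((a+b)[:2]/2-[538.5,250.2])@u, ((a+b)[:2]/2-bot.get_obs()["ee_pos"][:2])@u)
E
```

```text
16.68 [537.64 247.47 296.97] [-179.76    0.09  107.19] F [ 0.8  -0.46 -5.09] gap 33.8 q [-0.65  0.7   0.27  1.79 -0.27  0.7   0.07]
[532.06 264.08 127.  ] [542.7 229.6 127. ] [537.38 246.84 127.  ] 36.08557170689047
[529.38 272.74 127.  ]
end at 24.231238191731087 mid -2.8781121281031194 -0.5267958612749091
```

```bash
python3 -m jog '[[255,2.9,1.6,0,-0.2,0.1,-0.2],[255,0,0,0,0,0,0]]';python3 - <<'E'
from h import *
st(); plan(538.4,250.5,262,107.4,3)
E
```

```text
time: 16.92
ee_pos: [538.5, 250.7, 297.5]
eef_rot: [3.141, -0.001, 1.874]
contact_force: [1.4, -0.6, -5.4]
finger_gap: 33.8
16.93 [538.55 250.7  297.51] [179.97  -0.04 107.36] F [ 1.38 -0.59 -5.4 ] gap 33.8 q [-0.65  0.7   0.27  1.78 -0.27  0.7   0.07]
[-0.1, -0.1, 11.8] [0.01, -0.01, -0.01]
[-0.1, -0.1, 11.8] [0.01, -0.01, -0.01]
[-0.1, -0.1, 11.8] [0.01, -0.01, -0.01]
```

```bash
python3 -m jog '[[255,0,0,8,0,0,0],[255,0,0,8,0,0,0],[255,0,0,8,0,0,0],[255,0,0,0,0,0,0]]';python3 - <<'E'
from h import *
st(); plan(538.4,250.5,244,107.4,4)
E
```

```text
time: 17.42
ee_pos: [538.3, 250.8, 271.6]
eef_rot: [-3.141, -0.001, 1.874]
contact_force: [-0.1, -1.1, -4.3]
finger_gap: 33.7
17.43 [538.3  250.8  271.56] [-179.99   -0.04  107.38] F [-0.09 -1.08 -4.31] gap 33.7 q [-0.64  0.73  0.25  1.8  -0.28  0.64  0.08]
[-0.1, 0.0, 6.9] [-0.0, -0.01, -0.0]
[-0.1, 0.0, 6.9] [-0.0, -0.01, -0.0]
[-0.1, 0.0, 6.9] [-0.0, -0.01, -0.0]
[-0.1, 0.0, 6.9] [-0.0, -0.01, -0.0]
```

```bash
python3 -m jog '[[255,0,0,7,0,0,0],[255,0,0,7,0,0,0],[255,0,0,7,0,0,0],[255,0,0,6,0,0,0],[255,0,0,0,0,0,0]]'; for i in 1 2 3; do python3 -m jog '[[255,0,0,1.5,0,0,0]]'|grep -e pos -e force;done
```

```text
time: 18.05
ee_pos: [538.5, 250.8, 242.5]
eef_rot: [-3.141, -0.001, 1.874]
contact_force: [-0.2, 0.4, -4.7]
finger_gap: 33.8
ee_pos: [538.6, 250.8, 241.1]
contact_force: [-0.7, -0.2, -4.9]
ee_pos: [538.7, 250.9, 239.7]
contact_force: [-0.5, 0.5, -3.8]
ee_pos: [538.8, 250.8, 239.2]
contact_force: [-2.9, -1.3, 11.3]
```

Contact at the expected height. Release gently and back off upward.

```bash
python3 -m jog '[[255,0,0,0,0,0,0],[225,0,0,0,0,0,0],[190,0,0,0,0,0,0],[130,0,0,0,0,0,0],[60,0,0,0,0,0,0],[60,0,0,0,0,0,0],[60,0,0,-15,0,0,0],[60,0,0,-35,0,0,0],[60,0,0,-45,0,0,0],[60,-40,0,-20,0,0,0],[60,-50,0,0,0,0,0],[60,0,0,0,0,0,0]]';python3 - <<'E'
from h import *
st()
im,w=cloud("wrist"); save(im,"wrist5")
def f(w,z0,z1,n):
    z=w[...,2]; m=((z>z0)&(z<z1)&(abs(w[...,0]-538)<60)&(abs(w[...,1]-250)<60)).astype(np.uint8)
    k,l,s,c=cv2.connectedComponentsWithStats(m)
    for i in range(1,k):
        if s[i,4]>80: P=w[l==i]; print(n,s[i],np.median(P[:,2]),cv2.minAreaRect(P[:,:2].astype(np.float32)))
f(w,63,76,"wrist")
for n in("top","side"): im,w=cloud(n); f(w,63,76,n); save(im,n+"5")
E
```

```text
time: 19.92
ee_pos: [567.7, 163.3, 365.6]
eef_rot: [3.129, -0.001, 1.876]
contact_force: [0.3, 1.1, -0.7]
finger_gap: 72.1
19.93 [567.68 163.3  365.6 ] [179.26  -0.06 107.47] F [ 0.27  1.13 -0.71] gap 72.1 q [-0.51  0.6   0.29  1.74 -0.23  0.82  0.19]
wrist [268  48  88  12 926] 68.66765493178283 ((528.1963500976562, 283.63623046875), (59.422542572021484, 6.536985397338867), 17.126636505126953)
wrist [ 290   64   49   83 3955] 69.04041686400132 ((539.8907470703125, 251.2023162841797), (34.06010818481445, 55.10208511352539), 17.40927505493164)
wrist [271 156  82   9 724] 68.7393318571983 ((549.327392578125, 214.87229919433594), (59.245086669921875, 5.968899726867676), 17.380624771118164)
side [295 349  37   6 179] 68.75175125464023 ((549.9082641601562, 215.4480438232422), (59.2116813659668, 7.098582744598389), 17.56741714477539)
side [296 357  39  41 924] 69.52132003334958 ((535.6792602539062, 255.89755249023438), (58.09265899658203, 66.40310668945312), 15.447010040283203)
```

View pics/wrist5.png

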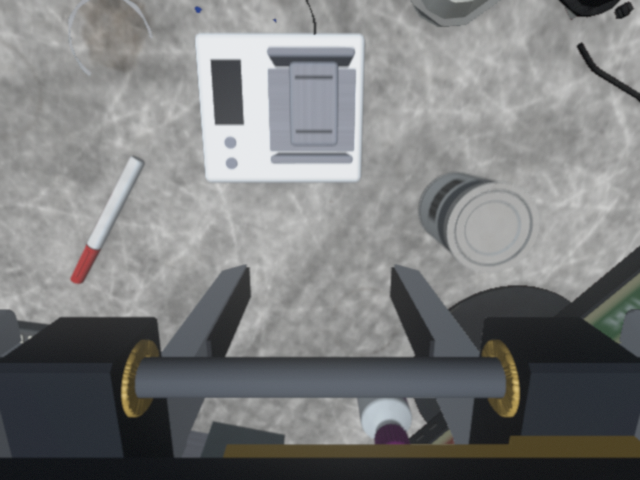

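View pics/side5.png

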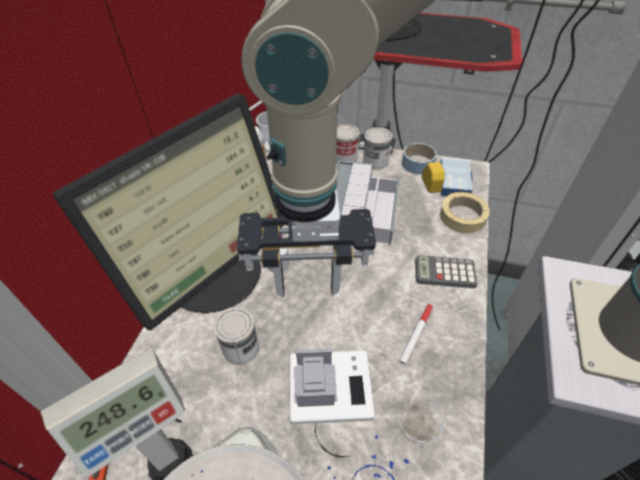

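```bash
python3 -c "
from h import *
print(bot.hand_in())"
```

```text
the job is handed in; nothing more can be done
None
```

The steel weight is standing upright on the balance's pan between the guards, and I handed the job in at about 20 s of the 72 s allowed. No verdict was reported.

- **Catch:** The first plate I pressed, at the case's y = +72 mm, gave way and bottomed about 12 mm in. The other plates were never touched, so no slide along the row was needed. The last presses kept pushing after the plate had bottomed, and the contact force reached about 48 N. That is well under the 120 N wrist limit. It came through the fingertips, so the 40 N limit on the arm and gripper body should not apply, but I could not check that. The next wrist picture showed the drawer open; I did not measure how far.
- **Weight:** I lifted it out by its ends (opening 56 mm) and put it down on the bench at about x = 467, y = 45 mm. A picture after letting go showed it standing clear. I took it again by its long sides (34 mm), lowered it until it touched the pan and then let go.
- **Final placing:** The last wrist view puts the weight's centre within about 2 mm of the middle between the guards. Its top is level at about 69 mm, and its yaw matches the guards (17.4° against 17.1–17.4°).
- **Bystanders:** By eye, the tin and bottle are still standing where they were. I did not measure their positions again.
- **Disagreement:** The final side-camera depth check gave no separate weight position, because weight and guard merged into one blob. The top camera showed nothing there, presumably because the arm was in the way. The final position therefore rests on the wrist camera, which agreed with the arm's own placing position within about 2 mm.

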